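Swing the heavy speaker out to its aim strip and settle it

TASK

Swing the heavy speaker round on its free-running post until it lies straight over the aim strip on the shelf, and leave it standing still there, let go of and not drifting. Push it only against its two springy side panels, slowly and gently: never let it run into the stop at either end of its swing or race round, never touch the rest of it, least of all the dark glass touch panel on top, and leave the other things on the shelf where they are.

Things in the scene. Friction and masses are not known exactly. Their poses are not given: they have to be found in the camera images.
- speaker (a joint): Swing angle about the post's vertical axis, rad, counter-clockwise from above positive. At angle q the direction from post to the speaker's outer end is (-cos(q+s), -sin(q+s)) in the world, s = the stand's yaw (q = 0: along the stand's -x, roughly towards the robot). Hard stops at -1.15 and +1.15. It starts at rest between -0.90 and -0.65. Keep it below 0.9 rad/s and pushes below 25 N.
- stand: Fixed steel post, 44 mm in diameter and 172 mm tall (cap 56 mm), on a round foot 150 mm in diameter and 16 mm high. Origin on the swing axis at the shelf surface. Its yaw s turns the speaker and its stops with it.
- hinge (a point): Point on the swing axis, 140 mm above the shelf. The bearing runs free: no spring, no dry friction, only viscous drag of 0.02 N m s/rad; the speaker's moment of inertia about the axis is nominally 0.152 kg m2 (mass 4.6 kg nominal; both differ by -25 to +30 % from run to run), so once moving it coasts on, its speed dying away with a time constant of about 8 s.
- tip (a point): Mid upper edge of the speaker's outer end, 290 mm from the axis, 140 mm above the shelf, turning with it; its x axis points to the post. The speaker is a dark wooden box 100 mm wide, 45 to 290 mm from the axis (round 100 mm collar at the post), 40 to 140 mm above the shelf, with a sprung wooden panel along each long side: 160 mm wide in all, too wide to grip.
- panel_left (a joint): How far the sprung panel on the +y long side (the one to push to raise the swing angle) is pressed in, m: 0 free, 0.03 fully in (hard). Its flat outer face, 60 to 285 mm from the axis and 42 to 134 mm above the shelf, lies 80 mm from the line axis to tip when free. Spring 80 N/m, damping 2 N s/m, panel 0.12 kg: pressed, it throws the heavy speaker back almost undamped (period about 1.4 s).
- panel_right (a joint): The same for the equal, mirrored panel on the other (-y) long side, the leading side while the swing angle grows; the one to brake against.
- glass_top (a point): Middle of the upper face of the dark touch panel, 205 x 90 x 4 mm, on the speaker's top, 140 to 144 mm above the shelf; must not be touched.
- aim_strip: Flat aluminium strip, 24 mm wide, 4 mm thick, fixed on the shelf, under the speaker's path. Origin on the swing axis at the shelf surface; it runs along its own -x from 80 to 365 mm out, 75 mm beyond the speaker's end. The speaker lies straight over it when the tip is over the strip's centre line: joint angle = strip's yaw minus stand's yaw (0.4 to 0.7 rad).
- strip_end (a point): Centre of the round pad (40 mm across) at the strip's outer end, 345 mm from the swing axis, on its upper face 4 mm above the shelf.
- controller: Yellow game controller about 85 x 154 x 46 mm; origin centre of underside. Leave alone.
- cartridge0: Orange cartridge 58 x 66 x 14 mm lying flat; origin centre of underside. Leave alone.
- cartridge1: Second orange cartridge of the same kind. Leave alone.
- key_ring: Steel ring 36 mm across, 5 mm high, lying flat; origin centre of underside. Leave alone.
- coaster: Round wooden coaster 96 mm across, 8 mm high; origin centre of underside. Leave alone.

How it is judged:
On the way, in this order (a step that is already met when the one before it is completed fails the run):
1. the speaker has been swung out of its parked side (angle above -0.3 rad) (value of joint speaker above -0.3 rad), for 0.1 s.
2. the speaker stands still over the aim strip, untouched, for 2 s (angle between the x axis of tip and the x axis of aim_strip, either way round below 0.1 rad and velocity of joint speaker between -0.05 and 0.05 rad/s and contact force between each of the arm, the fingers and speaker below 0.3 N), for 2 s.
At the end, for the whole second after the job is handed in: The speaker's long axis is within 0.1 rad of the aim strip, turns at less than 0.05 rad/s, nothing of the robot touches it, and the other things are within 30 mm of where they began (all of step 2 and distance of each of controller, cartridge0, cartridge1, key_ring, coaster from where it was at the start of the episode below 0.03 m).
It fails at once if the speaker runs into a stop (within 0.03 rad of either end of its swing) (value of joint speaker above 1.12 rad or value of joint speaker below -1.12 rad).
It fails at once if the speaker swings faster than 0.9 rad/s (velocity of joint speaker above 0.9 rad/s or velocity of joint speaker below -0.9 rad/s).
It fails at once if the speaker is struck or shoved with more than 25 N (contact force between the fingers and speaker above 25 N).
It fails at once if the speaker is touched anywhere but on its two side panels (glass touch panel, box, ends or collar) (contact force between any of the fingers, the arm and speaker_c0 above 0.5 N or contact force between any of the fingers, the arm and speaker_c1 above 0.5 N or contact force between any of the fingers, the arm and speaker_c2 above 0.5 N).
It fails at once if another thing on the shelf is moved by more than 30 mm (distance of any of controller, cartridge0, cartridge1, key_ring, coaster from where it was at the start of the episode above 0.03 m).
It also fails if it takes over 38 s, if anything falls off the work surface, if the arm or the gripper's body presses on something with over 40 N, if the wrist force passes 120 N, or if a joint passes its speed limit or range.

ROBOT

A 6-joint arm with a two-finger parallel gripper is mounted at the origin on the work surface. World frame = base frame: x ahead of the robot, y to its left, z up, the work surface at z = 0. Lengths are in m, angles in rad, forces in N, time in s.
With the tool pointing down it reaches from about 0.375 to 0.925 m from the base axis. Payload 5.7 kg.
Tool frame: the origin (TCP) lies at the very end of the fingers, on their centre line; the grasp point (between the pads) lies 19 mm behind it (ctrl.grip_depth is the distance from the TCP to the grasp point, in m); z points along the fingers, y is the line along which they close (so a half turn about z gives the same grasp; the last joint's range is limited). The gripper opens to 85 mm and grips with 20 to 120 N. Pads are 22 mm wide; open, the fingers measure 114 mm over their backs; the gripper's body (76 mm by 85 mm) begins 54 mm behind the grasp point. The pads swing forward as they close: fully open they stand 13 mm farther back than shut.
Start: joints at [-0.115, 0.359, 1.51, -0, 1.272, -0.115], TCP at [0.6, -0, 0.231] pointing down, gripper open.
Joint ranges: [-2.97, 2.97], [-1.01, 2.36], [0.21, 2.38], [-0.96, 4.11], [0.2, 2.71], [-2.98, 2.98]. Speed limits (rad/s): [2.39, 2.39, 3.14, 3.14, 3.14, 3.14].

INTERFACE

Orientations are given as a rotation vector (axis times angle).
In Python, from cell import ctrl gives the robot as it stands.
- The arm moves only by the tool arm_command, never from a script. Its argument "moves" is a list that holds one entry, the list of rows, each a list of 4 numbers: the shift along the tool's x, y, z in cm, then the turn about the tool's z in rad. A call has 1 to 20 rows; each row shifts and turns the commanded pose from where the row before left it, along the tool's axes as they then stand; what a row does not reach is not made up. A row lasts 1/8 s, in which the tool goes at most 62.5 mm and 10.7 degrees, less where a joint would pass 70% of its speed; a pose out of reach is approached as far as the arm can. A call with a gripper value outside its range is refused whole. "gripper" is the closure, from 0 (fully open) to 1 (shut), set as the call begins (left out, the last holds). The fingers move at their own pace and stop on an object; "newtons" is the grip in N (left out, the last holds). Time passes only in rows, so rows that do not move let the fingers close. It gives the time, the measured TCP pose, the force, the opening and the grip force at its end, in the units of the state.
- ctrl.get_state(): the state, without advancing time (a new reading comes with each control period).
- ctrl.camera(name): name is "scene" or "side" or "wrist"; returns a dict with "frame" (480x640x3 uint8, red, green, blue), "fx", "fy", "cx", "cy" (pixels), "position" and "attitude" of the camera in the world. Camera axes: x right, y up, looking along -z (the intrinsics and any distortion apply to the point x, -y, -z); pixel columns grow to the right and rows downward; lengths in m; the calibration is good to about 2 mm. A picture is of the moment at which its call begins. There is no depth.
- ctrl.close_job(): hands the job in; it is judged then, once.
The state is a dict: "clock": time; "qpos": joint angles; "qd": joint speeds; "joint_efforts": joint torques, N m; "tool_pos": TCP position; "ee_rot": TCP orientation; "ft_force": force on the tool from outside, world axes, zero at the start; "wrist_torque": the same for the moment, N m; "opening": finger opening in m; "finger_force": force on a finger pad.
Only numpy, scipy, OpenCV 4.12 (cv2) and the standard library are available. Lean on these libraries where they do the work, as an engineer would, in place of code of your own. Each camera call takes 0.05 s, during which the arm holds its last target. There are 200 camera calls.

## Working session

There is one attempt and no reset: what is moved stays moved. The work goes in short steps, Python scripts to look and compute and a tool call to move; the robot and the scene stay as the last step left them, time stands still between calls to the robot, and variables do not carry over. Pictures are saved under pics/ and viewed, at most 10 in all, crops included, and the job is handed in when it is done.

Besides the shell and the picture viewer there is one more tool, called after ">>>" by a JSON object that holds its "name" and its "arguments". arm_command: Moves the arm, as the interface text tells. Its arguments: {"type":"object","properties":{"moves":{"type":"array","items":{"type":"array","items":{"type":"array","items":{"type":"number"}}}},"gripper":{"type":"number"},"newtons":{"type":"number"}},"required":["moves"]}

```bash
mkdir -p pics; ls
cat > h.py <<'E'
import numpy as np,cv2
from cell import ctrl
from scipy.spatial.transform import Rotation as R
def rot(a):
    a=np.array(a,float)
    if a.shape==(3,3): return a
    return R.from_rotvec(a).as_matrix() if a.size==3 else R.from_quat(a).as_matrix()
def ray(c,u,v):
    d=np.array([(u-c["cx"])/c["fx"],-(v-c["cy"])/c["fy"],-1]); return rot(c["attitude"])@d
def onz(c,u,v,z):
    d=ray(c,u,v); p=np.array(c["position"]); return p+d*(z-p[2])/d[2]
def proj(c,P):
    q=(np.atleast_2d(P)-np.array(c["position"]))@rot(c["attitude"]); return np.c_[c["cx"]+c["fx"]*q[:,0]/-q[:,2], c["cy"]-c["fy"]*q[:,1]/-q[:,2]]
E
python3 - <<'E'
from h import *
for n in("scene","side"):
    c=ctrl.camera(n); cv2.imwrite(f"pics/{n}0.png",c["frame"][:,:,::-1]); print({k:v for k,v in c.items() if k!="frame"})
print(ctrl.get_state())
E
```

```text
pics
{'fx': 530.5306869985003, 'fy': 530.5306869985003, 'cx': 320.84972853707643, 'cy': 240.4850853092165, 'position': array([1.37663206, 0.42870224, 1.14178712]), 'attitude': array([0.43922891, 0.80328281, 2.01469862])}
{'fx': 527.2427782060802, 'fy': 527.2427782060802, 'cx': 320.5118837176265, 'cy': 239.0135892544323, 'position': array([-0.22414077, -0.89937197,  0.87772579]), 'attitude': array([ 0.93939117, -0.37508604, -0.70590882])}
{'clock': 0.1, 'qpos': array([-1.15084062e-01,  3.59415773e-01,  1.51135030e+00, -2.03201503e-05,
        1.27250662e+00, -1.15101709e-01]), 'qd': array([-0.00154311, -0.00138103, -0.00309698, -0.00077126,  0.00239248,
       -0.00094802]), 'joint_efforts': array([ 5.04615236e-04, -5.28650415e+01, -2.79350227e+01, -1.37166940e-04,
        4.90131526e-03,  3.56782721e-05]), 'tool_pos': array([5.99370608e-01, 6.73628332e-05, 2.30537960e-01]), 'ee_rot': array([-2.22049252e+00, -2.22054500e+00,  1.66262138e-03]), 'ft_force': array([ 0.52433873, -0.11721693, -0.53164267]), 'wrist_torque': array([ 0.02237803, -0.06131367,  0.00553806]), 'finger_force': 0.0, 'opening': 0.08580643858658714}
```

View pics/scene0.png

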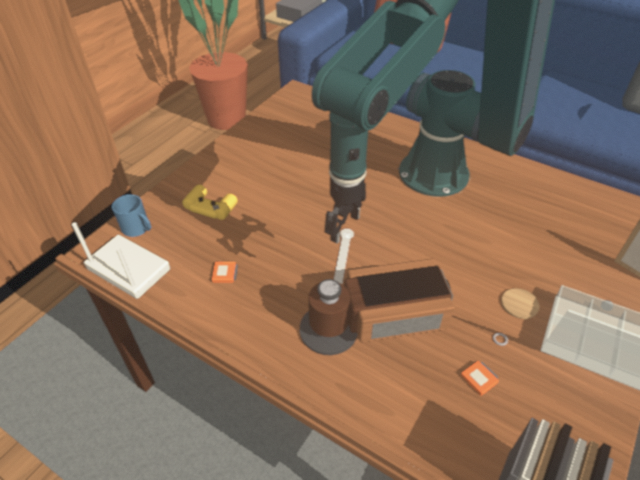

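View pics/side0.png

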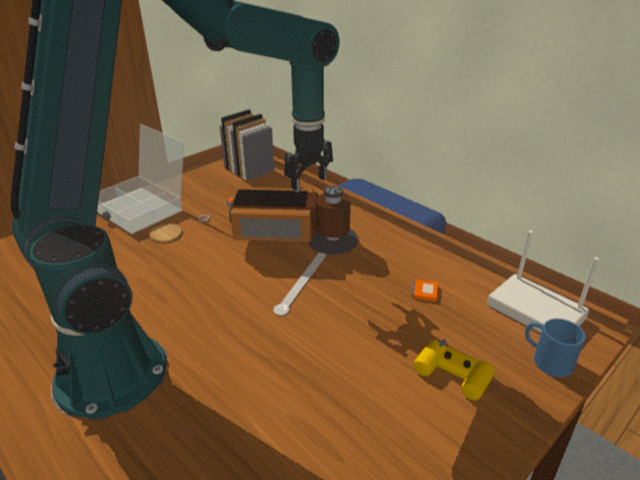

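Scene view: the post cap is at about (330,288), the strip pad at (347,234), and the speaker points right (+y), with its glass corners near (358,280), (362,305), (450,291) and (443,268). Side view: the pad is at (282,310), the cap at (334,192), and the speaker lies left of the post.

Run:
```python
from h import *
cs={n:ctrl.camera(n) for n in("scene","side")}
s,d=cs["scene"],cs["side"]
print("pad",onz(s,347,234,.004),onz(d,282,310,.004))
print("cap",onz(s,330,288,.172),onz(d,334,190,.172))
for n,pts in(("scene",[(503,303),(520,304),(500,339),(480,377),(224,271),(210,205)]),("side",[(204,218),(166,233),(426,290),(455,368)])):
    for p in pts: print(n,p,onz(cs[n],*p,.008).round(3))
print("glass",[onz(s,*p,.144).round(3) for p in((358,280),(362,305),(450,291),(443,268))])
for n,(x0,x1,y0,y1) in (("scene",(270,530,210,400)),("side",(190,390,170,330))):
    im=cs[n]["frame"][y0:y1,x0:x1,::-1]; k=3 if n=="scene" else 3.5
    cv2.imwrite(f"pics/{n}1.png",cv2.resize(im,None,fx=k,fy=k,interpolation=cv2.INTER_CUBIC))
```

```text
pad [ 0.4044235  -0.09832103  0.004     ] [ 0.40152741 -0.10755317  0.004     ]
cap [0.71953401 0.03469284 0.172     ] [0.72077983 0.02796435 0.172     ]
scene (503, 303) [0.407 0.381 0.008]
scene (520, 304) [0.386 0.42  0.008]
scene (500, 339) [0.519 0.412 0.008]
scene (480, 377) [0.646 0.408 0.008]
scene (224, 271) [ 0.715 -0.314  0.008]
scene (210, 205) [ 0.528 -0.525  0.008]
side (204, 218) [0.509 0.402 0.008]
side (166, 233) [0.376 0.408 0.008]
side (426, 290) [ 0.719 -0.314  0.008]
side (455, 368) [ 0.544 -0.521  0.008]
glass [array([0.643, 0.068, 0.144]), array([0.703, 0.112, 0.144]), array([0.556, 0.269, 0.144]), array([0.498, 0.226, 0.144])]
```

View pics/scene1.png

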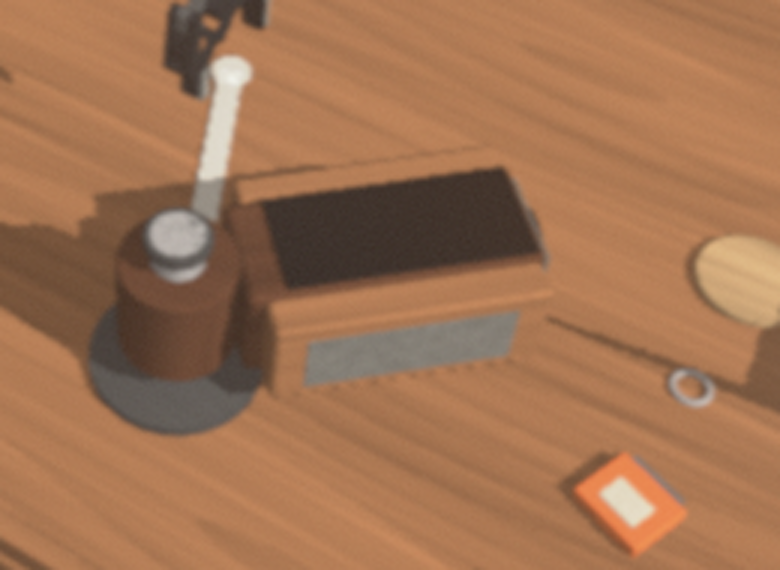

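View pics/side1.png

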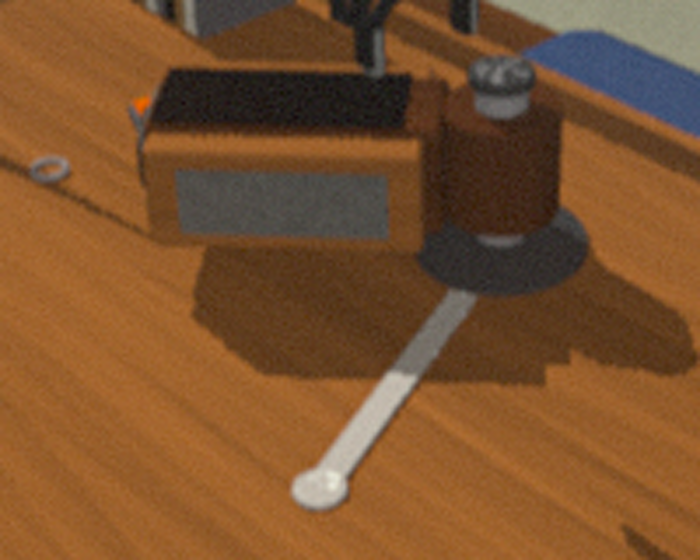

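>>> {"name": "arm_command", "arguments": {"moves": [[[2.8, 0.45, 0, 0], [4, 0.65, 0, 0], [4, 0.65, 0, 0], [4, 0.65, 0, 0], [4, 0.65, 0, 0], [4, 0.65, 0, 0], [4, 0.65, 0, 0], [1.4, 0.25, 0, 0.166], [0, 0, 0, 0.166], [0, 0, 0, 0.166], [0, 0, 0, 0.166], [0, 0, 0, 0.166]]], "gripper": 1, "newtons": 20}}

```text
clock: 1.7
tool_pos: [0.6458, 0.2819, 0.2308]
ee_rot: [-2.932, -1.129, 0.001]
ft_force: [0.2, -0.1, -0.4]
opening: 0.0001
finger_force: 0.0
```

```bash
cat >> h.py <<'E'
from scipy.optimize import minimize_scalar
AX=np.array([.720,.0313]); Y=.400
def uv(a): return np.array([-np.cos(a),-np.sin(a)]),np.array([-np.sin(a),np.cos(a)])
def rect(a,r0,r1,w,z):
    u,n=uv(a); return np.array([[*(AX+r*u+t*n),z] for r,t in((r0,-w),(r1,-w),(r1,w),(r0,w))])
def score(c,g,a):
    m=[np.zeros(g.shape,np.uint8) for _ in range(2)]
    for k,(r0,r1,w) in enumerate(((.083,.288,.045),(.070,.301,.058))):
        cv2.fillConvexPoly(m[k],np.int32(np.round(proj(c,rect(a,r0,r1,w,.144))*16)),255,cv2.LINE_AA,4)
    i=m[0]/255.; o=m[1]/255.-i
    return (g*o).sum()/o.sum()-(g*i).sum()/i.sum()
def speaker(names=("scene","side"),lo=-1.1,hi=.9):
    out=[]
    for n in names:
        t=ctrl.get_state()["clock"]; c=ctrl.camera(n); g=np.minimum(c["frame"].astype(float).mean(2),140)
        A=np.arange(lo,hi,.02); S=[score(c,g,a) for a in A]; b=A[int(np.argmax(S))]
        B=np.arange(b-.03,b+.031,.005); T=[score(c,g,a) for a in B]; p=np.polyfit(B-b,T,2)
        out.append((round(t,3),round(b-p[1]/2/p[0],4),round(max(S),1)))
    return out
def tool():
    s=ctrl.get_state(); M=rot(s["ee_rot"]); p=s["tool_pos"]; th=np.arctan2(M[0,0],M[1,0])
    return s["clock"],p.round(4),round(th,4),s["ft_force"].round(2)
def inspk(a):
    u,n=uv(a); d=tool()[1][:2]-AX; return "r %.4f off %.4f"%(d@u,d@n)
E
python3 - <<'E'
from h import *
print(tool(),inspk(-.83)); print(speaker()); c=ctrl.camera("scene"); cv2.imwrite("pics/a.png",c["frame"][:,:,::-1])
E
```

```text
(1.7, array([0.6458, 0.2819, 0.2308]), np.float64(0.8354), array([ 0.19, -0.06, -0.42])) r 0.2350 off 0.1144
[(1.7, np.float64(-0.8523), np.float64(42.9)), (1.75, np.float64(-0.7731), np.float64(37.1))]
```

Run:
```python
from h import *
o=[]
for n,(x0,x1,y0,y1) in (("scene",(270,470,230,380)),("side",(200,400,160,310))):
    c=ctrl.camera(n); im=cv2.resize(c["frame"][y0:y1,x0:x1,::-1],None,fx=2*2,fy=4,interpolation=cv2.INTER_CUBIC)
    for a,col in((-.852,(0,255,0)),(-.773,(255,255,0))):
        q=(proj(c,rect(a,.083,.288,.045,.144))-[x0,y0]+.5)*4; cv2.polylines(im,[np.int32(q)],True,col,1)
    u,_=uv(Y); P=[[*AX,.172],[*AX,.004],[*(AX+.345*u),.004]]
    q=(proj(c,P)-[x0,y0]+.5)*4; cv2.polylines(im,[np.int32(q)],False,(0,0,255),1)
    t=np.linspace(0,6.28,40); q=(proj(c,np.c_[AX[0]+.075*np.cos(t),AX[1]+.075*np.sin(t),t*0+.016])-[x0,y0]+.5)*4; cv2.polylines(im,[np.int32(q)],True,(255,0,255),1)
    o.append(im)
cv2.imwrite("pics/b.png",cv2.resize(np.hstack(o),(800,300))); cv2.imwrite("pics/b.png",cv2.resize(np.vstack(o),(400,600)) if 0 else cv2.resize(np.hstack(o),(800,300),interpolation=cv2.INTER_AREA))
```

```text
(no output)
```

View pics/b.png

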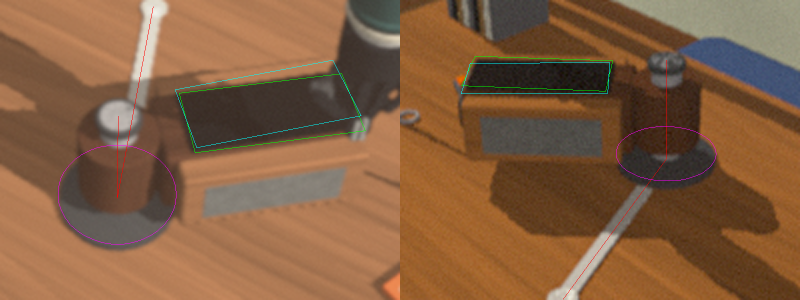

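The green outline (a ≈ -0.85) fits the glass better in the scene view, and cyan fits in the side view. The foot appears lower than I projected it, so I'll triangulate to check the heights.

Run:
```python
from h import *
s,d=ctrl.camera("scene"),ctrl.camera("side")
def tri(a,b):
    p,q=np.array(s["position"]),np.array(d["position"]); u,v=ray(s,*a),ray(d,*b)
    k=np.linalg.lstsq(np.c_[u,-v],q-p,rcond=None)[0]; A,B=p+k[0]*u,q+k[1]*v
    return ((A+B)/2).round(4),(A-B).round(4)
print("pad",tri((347,233.7),(281.1,309.7)))
print("cap",tri((329.3,288.3),(333.1,190.6)))
print("ring",tri((500.4,339),(204,218)))
print("coaster",tri((520,304),(166,233)))
print("cart0 label",tri((223,271),(427,290)))
# glass edges: triangulate crop corners
print("glass in-near-robot",tri((270+263/3,210+200/3),(190+411/3.5,170+133/3.5)))
print("glass out-near-robot",tri((270+503/3,210+170/3),(190+147/3.5,170+137/3.5)))
print("glass out-far",tri((270+537/3,210+257/3),(190+170/3.5,170+70/3.5)))
print("glass in-far",tri((270+288/3,210+286/3),(190+410/3.5,170+72/3.5)))
```

```text
pad (array([ 0.402 , -0.1012,  0.0011]), array([-0.0018,  0.0021,  0.0006]))
cap (array([0.7199, 0.0319, 0.1691]), array([-0.0012,  0.0014,  0.0002]))
ring (array([0.5145, 0.4125, 0.0017]), array([-0.0014,  0.0014,  0.001 ]))
coaster (array([0.3808, 0.4195, 0.0011]), array([-0.0012,  0.0013,  0.0011]))
cart0 label (array([ 0.7184, -0.3161,  0.0095]), array([-0.0015,  0.0018, -0.0004]))
glass in-near-robot (array([0.6351, 0.0556, 0.138 ]), array([-0.0076,  0.0088,  0.0024]))
glass out-near-robot (array([0.4905, 0.2085, 0.1292]), array([-0.0028,  0.003 ,  0.0018]))
glass out-far (array([0.5645, 0.2716, 0.1376]), array([ 0.0006, -0.0007, -0.0004]))
glass in-far (array([0.6998, 0.1197, 0.1434]), array([-0.0015,  0.0018,  0.0005]))
```

```bash
sed -i 's/AX=np.array(\[.720,.0313\]); Y=.400/AX=np.array([.720,.032]); Y=.396/; s/names=("scene","side"),lo/names=("scene","side"),lo/; s/(c,rect(a,r0,r1,w,.144))/(c,rect(a,r0,r1,w,ZG))/' h.py; echo "ZG=.141" >> h.py
python3 - <<'E'
import h; from h import *
for z in (.144,.141,.138):
    h.ZG=z; print(z,speaker())
E
```

```text
0.144 [(2.05, np.float64(-0.8493), np.float64(42.8)), (2.1, np.float64(-0.7687), np.float64(36.8))]
0.141 [(2.15, np.float64(-0.8382), np.float64(43.5)), (2.2, np.float64(-0.8008), np.float64(37.7))]
0.138 [(2.25, np.float64(-0.8268), np.float64(43.6)), (2.3, np.float64(-0.8323), np.float64(36.5))]
```

>>> {"name": "arm_command", "arguments": {"moves": [[[0, 0, 3.4, 0], [0, 0, 3.4, 0], [0, 0, 3.4, 0], [0, 0, 3.4, 0], [0, 0, 0, 0], [-0.4, 0, 0, 0], [-0.4, 0, 0, 0], [-0.4, 0, 0, 0], [-0.4, 0, 0, 0], [-0.4, 0, 0, 0], [-0.4, 0, 0, 0], [-0.4, 0, 0, 0], [-0.4, 0, 0, 0], [-0.4, 0, 0, 0], [-0.4, 0, 0, 0], [-0.4, 0, 0, 0], [-0.4, 0, 0, 0], [-0.4, 0, 0, 0], [1, 0, 0, 0], [1, 0, -2, 0]]]}}

```text
clock: 4.85
tool_pos: [0.6217, 0.2605, 0.1139]
ee_rot: [-2.928, -1.137, 0.005]
ft_force: [0.2, -0.8, -0.3]
opening: 0.0001
finger_force: 0.0
```

```bash
sed -i 's/ZG=.141/ZG=.138/' h.py
python3 - <<'E'
from h import *
print(tool()); print(speaker(),speaker())
E
```

```text
(4.85, array([0.6217, 0.2605, 0.1139]), np.float64(0.8303), array([ 0.22, -0.77, -0.32]))
[(4.85, np.float64(-0.6224), np.float64(37.7)), (4.9, np.float64(-0.654), np.float64(32.6))] [(4.95, np.float64(-0.605), np.float64(38.9)), (5.0, np.float64(-0.6369), np.float64(32.2))]
```

>>> {"name": "arm_command", "arguments": {"moves": [[[0.5, 0, -3.3, 0], [0, 0, -3.3, 0], [0, 0, -3.3, 0], [-2.3, 1.5, 0, 0], [-4.2, 2.7, 0, 0], [-4.2, 2.7, 0, 0], [-4.2, 2.7, 0, 0], [-4.2, 2.7, 0, 0], [-4.2, 2.7, 0, 0], [-4.2, 2.7, 0, 0], [-4.2, 2.7, 0, 0], [-2.1, 1.3, 0, 0], [0, 0, 0, -0.166], [0, 0, 0, -0.166], [0, 0, 0, -0.166], [0, 0, 0, -0.166], [0, 0, 0, -0.166], [0, 0, 0, -0.166], [0, 0, 0, -0.166]]]}}

```text
clock: 7.42
tool_pos: [0.5222, -0.1243, 0.2133]
ee_rot: [-1.816, -2.561, 0.001]
ft_force: [-0.9, -0.8, -0.3]
opening: -0.0
finger_force: 0.0
```

Run:
```python
from h import *
print(tool(),inspk(.33)); print(speaker(),speaker())
```

```text
(7.425, array([ 0.5222, -0.1243,  0.2133]), np.float64(-0.3374), array([-0.94, -0.81, -0.33])) r 0.2378 off -0.0838
[(7.425, np.float64(-0.2337), np.float64(54.4)), (7.475, np.float64(-0.2491), np.float64(31.8))] [(7.525, np.float64(-0.2212), np.float64(54.9)), (7.575, np.float64(-0.2333), np.float64(31.9))]
```

>>> {"name": "arm_command", "arguments": {"moves": [[[0, 0, 3.9, 0], [0, 0, 3.9, 0], [0, 0, 3.9, 0], [0, 0, 0, 0], [0, 0, 0, 0], [0, 0, 0, 0], [0, 0, 0, 0], [0, 0, 0, 0], [0, 0, 0, 0], [0, 0, 0, 0], [0, 0, 0, 0], [0, 0, 0, 0], [0, 0, 0, 0], [0, 0, 0, 0], [0, 0, 0, 0], [0, 0, 0, 0]]]}}

```text
clock: 9.62
tool_pos: [0.5231, -0.1245, 0.0973]
ee_rot: [-1.824, -2.558, 0.0]
ft_force: [-0.5, -0.5, 0.3]
opening: -0.0002
finger_force: 0.0
```

Run:
```python
from h import *
print(tool(),inspk(.33)); print(speaker(),speaker())
```

```text
(9.625, array([ 0.5231, -0.1245,  0.0973]), np.float64(-0.332), array([-0.53, -0.51,  0.26])) r 0.2370 off -0.0843
[(9.625, np.float64(-0.0066), np.float64(55.7)), (9.675, np.float64(-0.0215), np.float64(32.3))] [(9.725, np.float64(0.0018), np.float64(55.7)), (9.775, np.float64(-0.0138), np.float64(32.5))]
```

>>> {"name": "arm_command", "arguments": {"moves": [[[-1, 0, 0, 0], [-1, 0, 0, 0], [-1, 0, 0, 0], [-1, 0, 0, 0], [0, 0, 0, 0], [0, 0, 0, 0], [0, 0, 0, 0], [0, 0, 0, 0], [0, 0, 0, 0], [0, 0, 0, 0], [0, 0, 0, 0], [0, 0, 0, 0], [0, 0, 0, 0], [0, 0, 0, 0], [0, 0, 0, 0], [0, 0, 0, 0], [0, 0, 0, 0], [0, 0, 0, 0], [0, 0, 0, 0], [0, 0, 0, 0]]]}}

```text
clock: 12.32
tool_pos: [0.5361, -0.1623, 0.0973]
ee_rot: [-1.824, -2.558, 0.0]
ft_force: [0.0, 1.0, 0.2]
opening: -0.0001
finger_force: 0.0
```

Run:
```python
from h import *
print(tool(),inspk(.33)); print(speaker(),speaker())
```

```text
(12.325, array([ 0.5361, -0.1623,  0.0973]), np.float64(-0.332), array([0.02, 1.04, 0.17])) r 0.2369 off -0.1242
[(12.325, np.float64(0.1777), np.float64(56.5)), (12.375, np.float64(0.1737), np.float64(33.5))] [(12.425, np.float64(0.1827), np.float64(56.6)), (12.475, np.float64(0.1793), np.float64(33.9))]
```

>>> {"name": "arm_command", "arguments": {"moves": [[[0.5, 0, 0, 0], [0.5, 0, 0, 0], [0.5, 0, 0, 0], [0.5, 0, 0, 0], [0.5, 0, 0, 0], [0.3, 0, 0, 0], [0, 0, 0, 0], [0, 0, 0, 0], [0, 0, 0, 0], [0, 0, 0, 0], [0, 0, 0, 0], [0, 0, 0, 0], [0, 0, 0, 0], [0, 0, 0, 0], [0, 0, 0, 0], [0, 0, 0, 0], [0, 0, 0, 0], [0, 0, 0, 0]]]}}

```text
clock: 14.78
tool_pos: [0.527, -0.1358, 0.0973]
ee_rot: [-1.824, -2.558, 0.0]
ft_force: [0.4, -0.3, 0.5]
opening: 0.0
finger_force: 0.0
```

Run:
```python
from h import *
print(tool()); x,y=speaker(),speaker(); print(x,y,inspk(y[1][1]))
```

```text
(14.775, array([ 0.527 , -0.1358,  0.0973]), np.float64(-0.332), array([ 0.45, -0.27,  0.47]))
[(14.775, np.float64(0.2848), np.float64(56.8)), (14.825, np.float64(0.2761), np.float64(32.0))] [(14.875, np.float64(0.2882), np.float64(56.7)), (14.925, np.float64(0.2781), np.float64(31.6))] r 0.2317 off -0.1084
```

>>> {"name": "arm_command", "arguments": {"moves": [[[0, 0, 0, 0], [0, 0, 0, 0], [0, 0, 0, 0], [0, 0, 0, 0], [0, 0, 0, 0], [0, 0, 0, 0], [0, 0, 0, 0], [0, 0, 0, 0], [0, 0, 0, 0], [0, 0, 0, 0], [-0.04, 0, 0, 0], [-0.04, 0, 0, 0], [-0.04, 0, 0, 0], [-0.04, 0, 0, 0], [-0.04, 0, 0, 0], [-0.04, 0, 0, 0], [-0.04, 0, 0, 0], [-0.04, 0, 0, 0], [-0.04, 0, 0, 0], [-0.04, 0, 0, 0]]]}}

```text
clock: 17.48
tool_pos: [0.5283, -0.1396, 0.0973]
ee_rot: [-1.824, -2.558, 0.0]
ft_force: [0.1, 0.4, 1.5]
opening: 0.0002
finger_force: 0.0
```

Run:
```python
from h import *
print(tool()); x,y=speaker(),speaker(); print(x,y,inspk(y[1][1]))
```

```text
(17.475, array([ 0.5283, -0.1396,  0.0973]), np.float64(-0.332), array([0.07, 0.4 , 1.48]))
[(17.475, np.float64(0.3621), np.float64(57.3)), (17.525, np.float64(0.3505), np.float64(31.1))] [(17.575, np.float64(0.3639), np.float64(57.3)), (17.625, np.float64(0.3528), np.float64(31.8))] r 0.2392 off -0.0948
```

>>> {"name": "arm_command", "arguments": {"moves": [[[-0.03, 0, 0, 0], [-0.03, 0, 0, 0], [-0.03, 0, 0, 0], [-0.03, 0, 0, 0], [-0.03, 0, 0, 0], [-0.03, 0, 0, 0], [-0.03, 0, 0, 0], [-0.03, 0, 0, 0], [-0.03, 0, 0, 0], [-0.03, 0, 0, 0], [-0.03, 0, 0, 0], [-0.03, 0, 0, 0], [-0.03, 0, 0, 0], [-0.03, 0, 0, 0], [-0.03, 0, 0, 0], [-0.03, 0, 0, 0], [-0.03, 0, 0, 0], [-0.03, 0, 0, 0], [-0.03, 0, 0, 0], [-0.03, 0, 0, 0]]]}}

```text
clock: 20.18
tool_pos: [0.5302, -0.1453, 0.0973]
ee_rot: [-1.824, -2.558, 0.0]
ft_force: [0.0, -0.5, -0.7]
opening: -0.0
finger_force: 0.0
```

Run:
```python
from h import *
print(tool()); x,y=speaker(),speaker(); print(x,y,inspk(y[1][1]))
```

```text
(20.175, array([ 0.5302, -0.1453,  0.0973]), np.float64(-0.332), array([ 0.02, -0.53, -0.66]))
[(20.175, np.float64(0.3905), np.float64(56.7)), (20.225, np.float64(0.3784), np.float64(32.4))] [(20.275, np.float64(0.3909), np.float64(56.7)), (20.325, np.float64(0.3781), np.float64(32.2))] r 0.2418 off -0.0947
```

>>> {"name": "arm_command", "arguments": {"moves": [[[-0.5, 0, 0, 0], [-1, 0, 0, 0], [-1, 0, 0, 0], [-1, 0, 0, 0], [-1, 0, 0, 0], [0, 0, 0, 0], [0, 0, 0, 0], [0, 0, 0, 0], [0, 0, 0, 0], [0, 0, 0, 0], [0, 0, 0, 0], [0, 0, 0, 0], [0, 0, 0, 0], [0, 0, 0, 0], [0, 0, 0, 0], [0, 0, 0, 0], [0, 0, 0, 0], [0, 0, 0, 0], [0, 0, 0, 0], [0, 0, 0, 0]]]}}

```text
clock: 22.88
tool_pos: [0.5449, -0.1878, 0.0973]
ee_rot: [-1.824, -2.558, 0.0]
ft_force: [-0.5, 0.1, -0.5]
opening: -0.0005
finger_force: 0.0
```

Run:
```python
from h import *
print(tool()); x,y=speaker(),speaker(); print(x,y,inspk(y[1][1]))
c=ctrl.camera("side"); im=c["frame"][:,:,::-1].copy()
cv2.imwrite("pics/e.png",cv2.resize(im[140:340,180:440],None,fx=3,fy=2.9,interpolation=cv2.INTER_CUBIC))
```

```text
(22.875, array([ 0.5449, -0.1878,  0.0973]), np.float64(-0.332), array([-0.48,  0.11, -0.5 ]))
[(22.875, np.float64(0.3966), np.float64(57.0)), (22.925, np.float64(0.3987), np.float64(36.9))] [(22.975, np.float64(0.3968), np.float64(57.1)), (23.025, np.float64(0.3992), np.float64(37.0))] r 0.2468 off -0.1345
```

View pics/e.png

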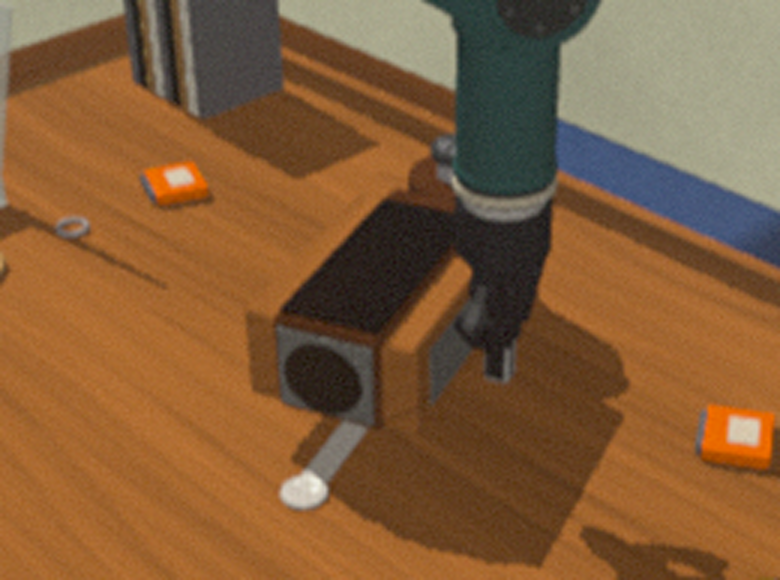

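The speaker lies over the strip with its end face above the pad line, the finger is clear, and the drift is about 0.002 rad/s. I'll hold one more second before handing in.

>>> {"name": "arm_command", "arguments": {"moves": [[[-0.5, 0, 0, 0], [-0.5, 0, 0, 0], [0, 0, 0, 0], [0, 0, 0, 0], [0, 0, 0, 0], [0, 0, 0, 0], [0, 0, 0, 0], [0, 0, 0, 0], [0, 0, 0, 0], [0, 0, 0, 0]]]}}

```text
clock: 24.38
tool_pos: [0.5482, -0.1973, 0.0973]
ee_rot: [-1.824, -2.558, 0.0]
ft_force: [-0.0, 0.5, -0.3]
opening: -0.0003
finger_force: 0.0
```

Run:
```python
from h import *
print(speaker()); print(ctrl.close_job())
```

```text
[(24.375, np.float64(0.3986), np.float64(57.1)), (24.425, np.float64(0.4016), np.float64(37.9))]
the job is handed in; nothing more can be done
None
```

The speaker lies over the aim strip, within about 0.01 rad by camera, let go of and drifting at only about 0.001–0.002 rad/s. I handed the job in at about 24.5 s of the 38 s; no verdict was returned.

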